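# Find the jar the lid belongs to and screw it home

### The job

Three open jars stand in the wooden holder, but only one lid has turned up. Find out by trying which of the jars it was made for, screw it on that jar clockwise until it is fully home, level and down on the rim, and let go of it. Leave the salt shaker, the tomato and the spice jar where they stand.

Things in the scene. Friction and masses are not known exactly. Their poses are not given: they have to be found in the camera images.
- lid: the loose steel screw lid, 120 g, open side down on the worktop in front of the holder. Twelve-sided, 57 mm across flats, 20 mm high, about 1.5 mm sideways play on a thread. Origin: centre of its lower edge, z up; x points at the middle of a flat, a flat every 30 degrees. Top plate's underside 15 mm above the origin: fully home, on the rim, the origin is 15 mm below the rim
- lid_top (a point): centre of the lid's flat top, axes as the lid's. On the jar that fits, the lid set down at any angle rests on the thread 2 to 11 mm above home; a full clockwise turn (from above) lowers it 24 mm, so it is home within 1/2 turn and tight within 1/10 turn more. On a jar that does not fit it rests 8 to 11 mm above home; turned, it catches or bobs by 2 mm but stays over 6 mm above home
- holder: fixed wooden holder, 100 (x) by 350 (y) by 30 mm high; three like white stoneware jars are stuck fast in it in a row along its y axis, 110 mm apart. Origin: centre of its underside. The jars' threads differ: the lid fits one only, not always the same. Where threads and the lid's inner lugs begin is not known
- mouth_left (a point): centre of the left jar's mouth (left = the robot's left, +y), level with the top of its rim, 90 mm above the worktop; axes as the holder's. The neck is 41 mm across, 48 mm over its raised screw thread; the shoulder where it meets the 66 mm wide body is 24 mm below the rim
- mouth_middle (a point): centre of the middle jar's mouth (left = the robot's left, +y), level with the top of its rim, 90 mm above the worktop; axes as the holder's. The neck is 41 mm across, 48 mm over its raised screw thread; the shoulder where it meets the 66 mm wide body is 24 mm below the rim
- mouth_right (a point): centre of the right jar's mouth (left = the robot's left, +y), level with the top of its rim, 90 mm above the worktop; axes as the holder's. The neck is 41 mm across, 48 mm over its raised screw thread; the shoulder where it meets the 66 mm wide body is 24 mm below the rim
- salt_shaker: bystander: glass salt shaker with a grey top, 44 mm across, 90 mm high, standing left of the holder; origin at the centre of its underside
- tomato: bystander: a tomato 58 mm across, 62 mm high, right of the lid; origin at the centre of its underside
- spice_jar: bystander: slim spice jar with a black cap, 41 mm across, 105 mm high, right of the holder; origin at the centre of its underside
Not all that is in view belongs to the job. What is shaped like the lid but blue or red is not meant.

How it is judged (in metres and radians):
At the end, for the whole second after the job is handed in: The lid sits fully home on one jar: its lower edge at least 13 mm below that jar's rim (15 mm when it bears on the rim), within 4 mm of the jar's axis, level within 0.06 rad, released and at rest (((z of lid in the frame of mouth_left below -0.013 m and horizontal distance between lid and mouth_left below 0.004 m) or (z of lid in the frame of mouth_middle below -0.013 m and horizontal distance between lid and mouth_middle below 0.004 m) or (z of lid in the frame of mouth_right below -0.013 m and horizontal distance between lid and mouth_right below 0.004 m)) and angle between lid's own z axis and vertical below 0.06 rad and linear speed of lid below 0.02 m/s); the robot touches nothing.
It fails at once if the salt shaker is moved by more than 30 mm (distance of salt_shaker from where it was at the start of the episode above 0.03 m).
It fails at once if the tomato is moved by more than 30 mm (distance of tomato from where it was at the start of the episode above 0.03 m).
It fails at once if the spice jar is moved by more than 30 mm (distance of spice_jar from where it was at the start of the episode above 0.03 m).
It also fails if it takes over 72 s, if anything falls off the work surface, if the arm or the gripper's body presses on something with over 40 N, if the wrist force passes 120 N, or if a joint passes its speed limit or range.

### The arm

A 6-joint arm with a two-finger parallel gripper is mounted at the origin on a cart in front of the work surface, level with it; the furniture and walls round the work are solid. World frame = base frame: x ahead of the robot, y to its left, z up, the work surface at z = 0. Lengths are in mm, angles in rad, forces in N, time in s.
With the tool pointing down it reaches from about 350 to 775 mm from the base axis. Payload 7.3 kg.
Tool frame: the origin (TCP) lies at the very end of the fingers, on their centre line; the grasp point (between the pads) lies bot.grasp_offset behind it (bot.grasp_offset is the distance from the TCP to the grasp point, in mm); z points along the fingers, y is the line along which they close (so a half turn about z gives the same grasp; the last joint's range is limited). The gripper opens to 92 mm and grips with 3 to 60 N. Pads are 19 mm wide; open, the fingers measure 130 mm over their backs; the gripper's body (75 mm by 190 mm) begins 47 mm behind the grasp point.
Start: joints at [-1.285, 0.342, 1.524, -0, 1.275, -0.146], TCP at [219.74, -476.822, 226.741] pointing down, gripper open.
Joint ranges: [-2.53, 2.53], [-0.77, 2.02], [0.04, 2.7], [-1, 4.14], [0.28, 2.66], [-3.11, 3.11]. Speed limits (rad/s): [2.57, 2.57, 3.14, 3.14, 3.14, 3.14].

### API

Orientations are given as [roll, pitch, yaw] about the fixed x, y, z axes, in that order (R = Rz(yaw) Ry(pitch) Rx(roll)).
In Python, from plant import bot gives the robot as it stands. The module is installed in compiled form; this text tells all that it offers.
- The arm moves only by the shell command python3 -m handwheel 'ROWS'. ROWS is JSON, a list of rows, each an object of numbers: "claw": the finger opening in mm, from 0 to 91.8; "dx", "dy", "dz": the shift along the tool's x, y, z in mm; "rx", "ry", "rz": the turn, a rotation vector about the tool's x, y, z in rad. A call has 1 to 10 rows; each row shifts and turns the commanded pose from where the row before left it, along the tool's axes as they then stand; what a row does not reach is not made up. A row lasts 1/10 s, in which the tool goes at most 50 mm and 8.59 degrees, less where a joint would pass 70% of its speed; a pose out of reach is approached as far as the arm can. A call is refused whole if a number of a shift passes 50 or a number of a turn 0.15, either way. A call with a gripper value outside its range is refused whole. The fingers move at their own pace and stop on an object; the grip force is fixed at half the most. Time passes only in rows, so rows that do not move let the fingers close. It gives the time, the measured TCP pose, the force and the opening at its end, in the units of the state.
- bot.get_obs(): the state, without advancing time (a new reading comes with each control period).
- bot.capture(name): name is "scene" or "top" or "wrist"; returns a dict with "frame" (384x512x3 uint8, red, green, blue), "camera_matrix" (3x3 intrinsics, pixels), "view" (4x4, takes a point from world to camera coordinates); the wrist camera has in their place "mount" (4x4, takes a point from camera to tool coordinates, whose origin is the TCP and whose axes are the flange's). Camera axes: x right, y down, z forward; pixel columns grow to the right and rows downward; lengths in mm; the calibration is good to about 2 mm. A picture is of the moment at which its call begins: read the wrist's pose just before it. There is no depth.
- bot.close_job(): hands the job in, once; it reports no verdict.
The state is a dict: "time": time; "joint_positions": joint angles; "dq": joint speeds; "tau": joint torques, N m; "tool_pos": TCP position; "tcp_rot": TCP orientation; "contact_force": force on the tool from outside, world axes, zero at the start; "moment": the same for the moment, N m; "grip_width": finger opening in mm.
Only numpy, scipy, OpenCV 4.12 (cv2) and the standard library are available. Lean on these libraries where they do the work, as an engineer would, in place of code of your own. Each camera call takes 0.05 s, during which the arm holds its last target. There are 200 camera calls.

## Working session

There is one attempt and no reset: what is moved stays moved. The work goes in short steps, Python scripts to look and compute and a shell command to move; the robot and the scene stay as the last step left them, time stands still between calls to the robot, and variables do not carry over. Pictures are saved under pics/ and viewed, on a budget of 10 in all, crops included, one or two more only if the job needs it, and the job is handed in when it is done.

```bash
mkdir -p pics; python3 - <<'E'
from plant import bot
import cv2,numpy as np
o=bot.get_obs(); print(o, bot.grasp_offset)
for n in ("scene","top"):
    c=bot.capture(n); cv2.imwrite(f"pics/{n}0.png",c["frame"][:,:,::-1]); print(n,c["camera_matrix"],c["view"])
    np.savez(f"{n}0.npz",**c)
c=bot.capture("wrist"); print(c["camera_matrix"],c["mount"])
E
```

```text
{'time': 0.0, 'joint_positions': array([-1.28496978e+00,  3.42733327e-01,  1.52501665e+00, -1.62891864e-05,
        1.27540623e+00, -1.46019132e-01]), 'dq': array([-0.00017015,  0.00106428, -0.00062368,  0.00307926, -0.00029765,
        0.00203794]), 'tau': array([-1.20577966e-03, -4.31238949e+01, -2.44214541e+01,  7.16224336e-02,
        5.59552107e-02, -1.09281798e-04]), 'tool_pos': array([ 219.62713325, -476.40120194,  226.03959464]), 'tcp_rot': array([-3.14004347e+00, -2.12087639e-04,  4.31850264e-01]), 'contact_force': array([-0.43926711,  0.40445895, -0.54995457]), 'moment': array([-0.02118182, -0.03207911,  0.05327688]), 'grip_width': 91.67326262863236} 18.8
scene [[429.15841615   0.         253.8286443 ]
 [  0.         429.15841615 191.77601519]
 [  0.           0.           1.        ]] [[-5.30590203e-01 -8.47609046e-01 -5.73938221e-03  2.58975102e+02]
 [-6.28130331e-01  3.97728382e-01 -6.68778305e-01  3.94924010e+02]
 [ 5.69145256e-01 -3.51242137e-01 -7.43439734e-01  1.23096086e+03]
 [ 0.00000000e+00  0.00000000e+00  0.00000000e+00  1.00000000e+00]]
top [[496.41000948   0.         258.30472789]
 [  0.         496.41000948 182.59310064]
 [  0.           0.           1.        ]] [[ 6.63076137e-03 -9.99969038e-01 -4.23741938e-03 -1.52117963e+01]
 [-9.97451705e-01 -6.31292720e-03 -7.10650675e-02  5.12037616e+02]
 [ 7.10361167e-02  4.69783668e-03 -9.97462681e-01  1.37278815e+03]
 [ 0.00000000e+00  0.00000000e+00  0.00000000e+00  1.00000000e+00]]
[[329.95980448   0.         256.76002704]
 [  0.         329.95980448 191.38470809]
 [  0.           0.           1.        ]] [[-7.66073677e-04 -9.62088625e-01 -2.72735936e-01  7.32589503e+01]
 [ 9.99999357e-01 -5.08922556e-04 -1.01359794e-03  2.09567202e-01]
 [ 8.36369577e-04 -2.72736537e-01  9.62088396e-01 -1.57823363e+02]
 [ 0.00000000e+00  0.00000000e+00  0.00000000e+00  1.00000000e+00]]
```

View pics/scene0.png

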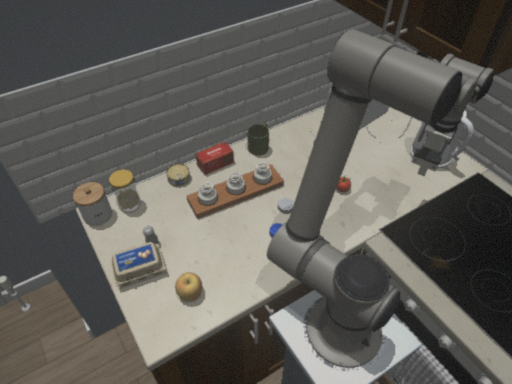

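View pics/top0.png

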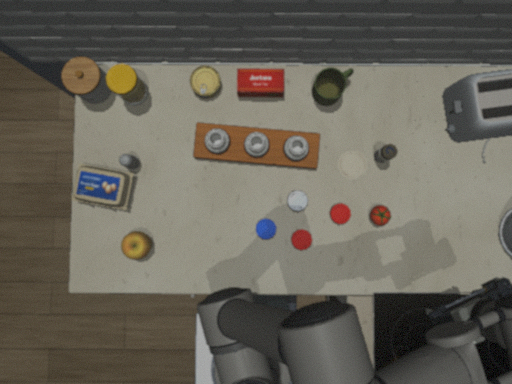

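Scene: holder with three jars, in the top view at about (216,141), (257,145), (296,148). Candidates for the lid: the steel disc (297,201); not meant are red (340,213), red (301,240), blue (265,229); the pale flat disc (351,164) looks like a mat. I choose the steel one at (297,201). Next I localise it and the holder.

```bash
cat > h.py <<'E'
import numpy as np,cv2
from scipy.spatial.transform import Rotation as Ro
def cast(px,K,V,z):
    R,t=V[:3,:3],V[:3,3]; c=-R.T@t
    d=R.T@np.linalg.solve(K,[px[0],px[1],1.]); return c+d*(z-c[2])/d[2]
def wview(o,c):
    T=np.eye(4); T[:3,:3]=Ro.from_euler('xyz',o["tcp_rot"]).as_matrix(); T[:3,3]=o["tool_pos"]
    return np.linalg.inv(T@c["mount"])
E
python3 - <<'E'
from h import *
t=np.load("top0.npz"); f,K,V=t["frame"],t["camera_matrix"],t["view"]
hsv=cv2.cvtColor(f,cv2.COLOR_RGB2HSV); print("lid px",f[201,297],"table",f[200,250],f[201,320])
m=cv2.inRange(hsv,(5,110,60),(20,255,255)); m[:110]=0;m[180:]=0;m[:,:185]=0;m[:,330:]=0
cs,_=cv2.findContours(m,cv2.RETR_EXTERNAL,cv2.CHAIN_APPROX_NONE); r=cv2.minAreaRect(max(cs,key=cv2.contourArea)); b=cv2.boxPoints(r)
P=np.array([cast(p,K,V,30) for p in b]);print(P,P.mean(0))
for p in [(216,141),(257,145),(296,148)]: print("mouth",cast(p,K,V,90))
print("lid",cast((297,201),K,V,20))
for n,p,z in [("red",(340,213),20),("red2",(301,240),20),("blue",(265,229),20),("tom",(380,215),40),("spice",(389,152),105),("salt",(124,158),90)]: print(n,cast(p,K,V,z))
g=cv2.resize(f[110:270,190:410][:,:,::-1],None,fx=3.5,fy=3.5,interpolation=cv2.INTER_CUBIC); cv2.imwrite("pics/crop1.png",g)
E
```

```text
lid px [165 174 173] table [144 143 132] [147 144 132]
[[ 580.90759377  169.97029461   30.        ]
 [ 679.10356159  162.88737177   30.        ]
 [ 650.32276926 -181.27347322   30.        ]
 [ 552.52701336 -172.49698003   30.        ]] [615.7152345   -5.22819672  30.        ]
mouth [617.79271665 101.62748554  90.        ]
mouth [607.67017091  -8.07855519  90.        ]
mouth [ 600.22338783 -112.24121047   90.        ]
lid [ 461.1932591  -120.20603845   20.        ]
red [ 428.56108165 -239.92654582   20.        ]
red2 [ 353.06877758 -131.41861289   20.        ]
blue [382.79137955 -31.37033594  20.        ]
tom [ 423.58818719 -346.31991203   40.        ]
spice [ 588.94896965 -356.19135085  105.        ]
salt [570.55856635 346.7297507   90.        ]
```

View pics/crop1.png

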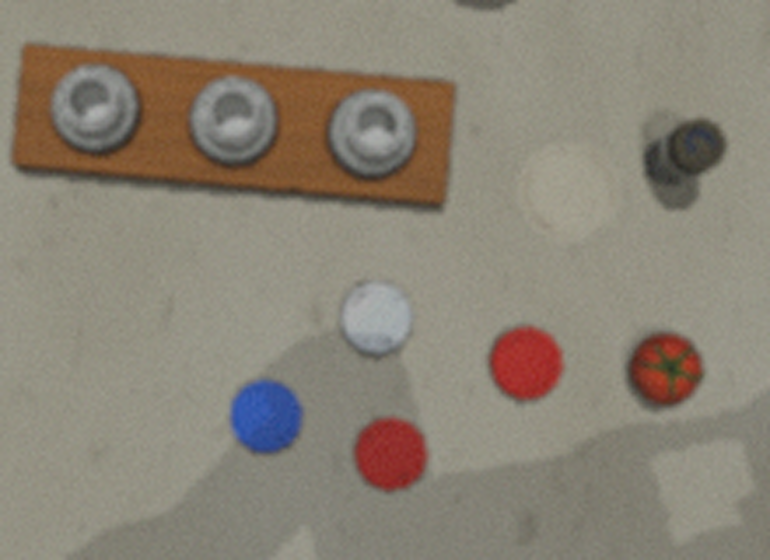

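The crop confirms the steel lid at crop (376,318): a grey twelve-sided top, with the blue and red lookalikes apart from it. I move over it and turn the wrist back, so that there is room for the clockwise turn.

```bash
python3 -m handwheel '[{"claw":91.8,"dx":36.8,"dy":-22.2},{"claw":91.8,"dx":36.8,"dy":-22.2},{"claw":91.8,"dx":36.8,"dy":-22.2},{"claw":91.8,"dx":36.8,"dy":-22.2},{"claw":91.8,"dx":36.8,"dy":-22.2},{"claw":91.8,"dx":36.8,"dy":-22.2},{"claw":91.8,"dx":36.8,"dy":-22.2},{"claw":91.8,"dx":36.8,"dy":-22.2},{"claw":91.8,"dx":36.8,"dy":-22.2},{"claw":91.8,"dx":36.8,"dy":-22.2}]'
python3 -m handwheel '[{"rz":-0.149},{"rz":-0.149},{"rz":-0.149},{"rz":-0.149},{"rz":-0.149},{"rz":-0.149},{"rz":-0.149},{"rz":-0.149},{"rz":-0.149},{"rz":-0.149}]'
python3 -m handwheel '[{"rz":-0.149},{"rz":-0.149},{"rz":-0.149},{"rz":-0.149},{"rz":-0.149},{"rz":-0.149},{"rz":-0.149},{"rz":-0.149},{"rz":-0.149},{"rz":-0.149}]'
python3 - <<'E'
from h import *
from plant import bot
o=bot.get_obs(); c=bot.capture("wrist"); print(o["joint_positions"],o["tool_pos"],o["tcp_rot"],o["contact_force"])
np.savez("w1.npz",frame=c["frame"],K=c["camera_matrix"],V=wview(o,c)); cv2.imwrite("pics/w1.png",c["frame"][:,:,::-1])
E
```

```text
[-1.28502180e+00  3.42552692e-01  1.52477330e+00 -1.75579698e-05
  1.27540588e+00 -1.46020525e-01] [ 219.63433781 -476.5228468   226.21827963] [-3.14046312e+00 -1.49144691e-04  4.31800094e-01] [ 0.03796357  0.04493814 -0.00972364]invalid input at $[0]: expected keys claw, dx, dy, dz, rx, ry, rz
invalid input at $[0]: expected keys claw, dx, dy, dz, rx, ry, rz
invalid input at $[0]: expected keys claw, dx, dy, dz, rx, ry, rz
```

View pics/w1.png

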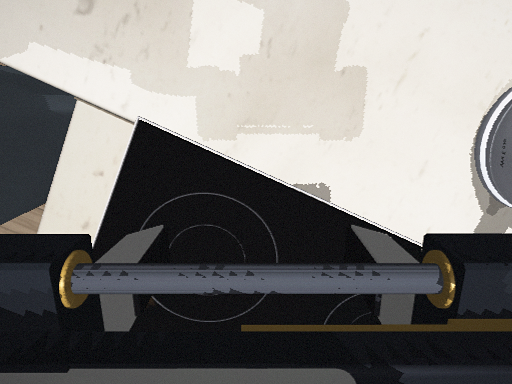

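The picture shows the start view (the fingers at the lower edge, nothing of use); the calls were refused because every row needs all seven keys. Again in full.

```bash
python3 -m handwheel '[{"claw":91.8,"dx":36.8,"dy":-22.2,"dz":0,"rx":0,"ry":0,"rz":0},{"claw":91.8,"dx":36.8,"dy":-22.2,"dz":0,"rx":0,"ry":0,"rz":0},{"claw":91.8,"dx":36.8,"dy":-22.2,"dz":0,"rx":0,"ry":0,"rz":0},{"claw":91.8,"dx":36.8,"dy":-22.2,"dz":0,"rx":0,"ry":0,"rz":0},{"claw":91.8,"dx":36.8,"dy":-22.2,"dz":0,"rx":0,"ry":0,"rz":0},{"claw":91.8,"dx":36.8,"dy":-22.2,"dz":0,"rx":0,"ry":0,"rz":0},{"claw":91.8,"dx":36.8,"dy":-22.2,"dz":0,"rx":0,"ry":0,"rz":0},{"claw":91.8,"dx":36.8,"dy":-22.2,"dz":0,"rx":0,"ry":0,"rz":0},{"claw":91.8,"dx":36.8,"dy":-22.2,"dz":0,"rx":0,"ry":0,"rz":0},{"claw":91.8,"dx":36.8,"dy":-22.2,"dz":0,"rx":0,"ry":0,"rz":0}]'
python3 -m handwheel '[{"claw":91.8,"dx":0,"dy":0,"dz":0,"rx":0,"ry":0,"rz":-0.149},{"claw":91.8,"dx":0,"dy":0,"dz":0,"rx":0,"ry":0,"rz":-0.149},{"claw":91.8,"dx":0,"dy":0,"dz":0,"rx":0,"ry":0,"rz":-0.149},{"claw":91.8,"dx":0,"dy":0,"dz":0,"rx":0,"ry":0,"rz":-0.149},{"claw":91.8,"dx":0,"dy":0,"dz":0,"rx":0,"ry":0,"rz":-0.149},{"claw":91.8,"dx":0,"dy":0,"dz":0,"rx":0,"ry":0,"rz":-0.149},{"claw":91.8,"dx":0,"dy":0,"dz":0,"rx":0,"ry":0,"rz":-0.149},{"claw":91.8,"dx":0,"dy":0,"dz":0,"rx":0,"ry":0,"rz":-0.149},{"claw":91.8,"dx":0,"dy":0,"dz":0,"rx":0,"ry":0,"rz":-0.149},{"claw":91.8,"dx":0,"dy":0,"dz":0,"rx":0,"ry":0,"rz":-0.149}]'
python3 -m handwheel '[{"claw":91.8,"dx":0,"dy":0,"dz":8,"rx":0,"ry":0,"rz":-0.149},{"claw":91.8,"dx":0,"dy":0,"dz":8,"rx":0,"ry":0,"rz":-0.149},{"claw":91.8,"dx":0,"dy":0,"dz":8,"rx":0,"ry":0,"rz":-0.149},{"claw":91.8,"dx":0,"dy":0,"dz":8,"rx":0,"ry":0,"rz":-0.149},{"claw":91.8,"dx":0,"dy":0,"dz":8,"rx":0,"ry":0,"rz":-0.149},{"claw":91.8,"dx":0,"dy":0,"dz":8,"rx":0,"ry":0,"rz":-0.149},{"claw":91.8,"dx":0,"dy":0,"dz":8,"rx":0,"ry":0,"rz":-0.149},{"claw":91.8,"dx":0,"dy":0,"dz":8,"rx":0,"ry":0,"rz":-0.149},{"claw":91.8,"dx":0,"dy":0,"dz":8,"rx":0,"ry":0,"rz":-0.149},{"claw":91.8,"dx":0,"dy":0,"dz":8,"rx":0,"ry":0,"rz":-0.149}]'
python3 - <<'E'
from h import *
from plant import bot
o=bot.get_obs(); c=bot.capture("wrist"); print(o["joint_positions"],o["tool_pos"],o["tcp_rot"],o["contact_force"])
np.savez("w2.npz",frame=c["frame"],K=c["camera_matrix"],V=wview(o,c)); cv2.imwrite("pics/w2.png",c["frame"][:,:,::-1])
E
```

```text
time: 1.2
tool_pos: [461.7, -119.5, 226.7]
tcp_rot: [3.141, -0.0, 0.432]
contact_force: [0.1, -0.6, 0.0]
grip_width: 91.6
time: 2.2
tool_pos: [460.9, -121.1, 226.6]
tcp_rot: [-3.141, -0.0, 1.928]
contact_force: [0.2, -0.1, 0.1]
grip_width: 91.6
time: 3.2
tool_pos: [461.0, -121.1, 146.3]
tcp_rot: [3.141, -0.0, -2.865]
contact_force: [0.3, 0.1, 0.1]
grip_width: 91.9
[-4.17940414e-01  3.40974188e-01  1.77162528e+00 -7.13957037e-05
  1.02923940e+00 -2.26508861e+00] [ 460.96018599 -121.14046624  146.28367927] [ 3.14148212e+00 -2.28358505e-04 -2.86520396e+00] [0.28416138 0.05202951 0.1367962 ]
```

View pics/w2.png

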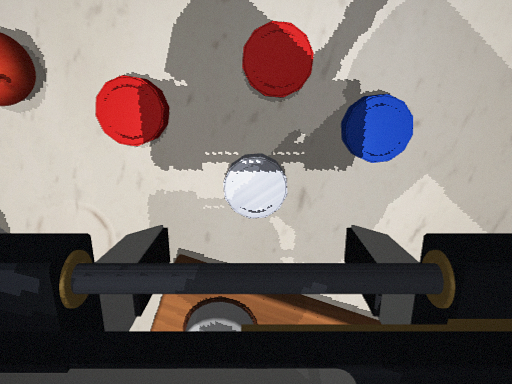

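The wrist picture shows the steel lid at (255,186), partly in shade; red at (133,110) and (278,60), blue at (377,128), the holder at the bottom (210,300). I measure the lid's centre and the angle of its flats.

```bash
python3 - <<'E'
from h import *
w=np.load("w2.npz"); f,K,V=w["frame"],w["K"],w["V"]
d=f.astype(int); m=((d[:,:,2]-d[:,:,0])>-2).astype(np.uint8)*255
r=np.zeros_like(m); cv2.circle(r,(255,186),48,255,-1); m&=r
m=cv2.morphologyEx(m,cv2.MORPH_OPEN,np.ones((5,5))); m=cv2.morphologyEx(m,cv2.MORPH_CLOSE,np.ones((9,9)))
cs,_=cv2.findContours(m,cv2.RETR_EXTERNAL,cv2.CHAIN_APPROX_NONE); c=max(cs,key=cv2.contourArea)[:,0,:].astype(float)
P=np.array([cast(p,K,V,20) for p in c])[:,:2]
(ctr,rad)=cv2.minEnclosingCircle(P.astype(np.float32)); ctr2=np.array(cv2.minAreaRect(P.astype(np.float32))[0])
print(cv2.boundingRect(c.astype(np.int32)),ctr,rad,ctr2,len(c))
# hull width by direction: minimal across flats
a=np.radians(np.arange(0,30,1)); W=[np.mean([np.ptp(P@[np.cos(x+k*np.pi/6),np.sin(x+k*np.pi/6)]) for k in range(6)]) for x in a]
print(np.round(W,1))
q=P-ctr; th=np.arctan2(q[:,1],q[:,0]); rr=np.hypot(*q.T); z=np.sum((rr-rr.mean())*np.exp(-12j*th)); print("corner deg",np.degrees(np.angle(z))/12%30, abs(z)/len(c))
E
```

```text
(223, 154, 64, 64) (463.3630676269531, -121.91704559326172) 30.074209213256836 [ 463.51132202 -122.44132996] 183
[58.8 58.8 58.8 58.9 58.9 58.9 58.9 58.8 58.8 58.7 58.6 58.5 58.4 58.3
 58.2 58.  57.9 57.8 57.8 57.8 57.8 57.9 58.  58.2 58.3 58.4 58.5 58.6
 58.7 58.7]
corner deg 26.406886379650192 0.14577062803136387
```

```bash
python3 -m handwheel '[{"claw":80,"dx":-2,"dy":-1.5,"dz":14.3,"rx":0,"ry":0,"rz":-0.045},{"claw":80,"dx":0,"dy":0,"dz":14.3,"rx":0,"ry":0,"rz":0},{"claw":80,"dx":0,"dy":0,"dz":14.3,"rx":0,"ry":0,"rz":0},{"claw":80,"dx":0,"dy":0,"dz":14.3,"rx":0,"ry":0,"rz":0},{"claw":80,"dx":0,"dy":0,"dz":14.3,"rx":0,"ry":0,"rz":0},{"claw":80,"dx":0,"dy":0,"dz":14.3,"rx":0,"ry":0,"rz":0},{"claw":80,"dx":0,"dy":0,"dz":14.3,"rx":0,"ry":0,"rz":0},{"claw":80,"dx":0,"dy":0,"dz":14.3,"rx":0,"ry":0,"rz":0},{"claw":80,"dx":0,"dy":0,"dz":14.3,"rx":0,"ry":0,"rz":0},{"claw":80,"dx":0,"dy":0,"dz":14.3,"rx":0,"ry":0,"rz":0}]'
python3 -m handwheel '[{"claw":40,"dx":0,"dy":0,"dz":0,"rx":0,"ry":0,"rz":0},{"claw":40,"dx":0,"dy":0,"dz":0,"rx":0,"ry":0,"rz":0},{"claw":40,"dx":0,"dy":0,"dz":0,"rx":0,"ry":0,"rz":0},{"claw":40,"dx":0,"dy":0,"dz":0,"rx":0,"ry":0,"rz":0},{"claw":40,"dx":0,"dy":0,"dz":0,"rx":0,"ry":0,"rz":0},{"claw":40,"dx":0,"dy":0,"dz":0,"rx":0,"ry":0,"rz":0},{"claw":40,"dx":0,"dy":0,"dz":0,"rx":0,"ry":0,"rz":0},{"claw":40,"dx":0,"dy":0,"dz":0,"rx":0,"ry":0,"rz":0}]'
```

```text
time: 4.25
tool_pos: [463.5, -122.2, 3.3]
tcp_rot: [-3.141, 0.0, -2.83]
contact_force: [-0.3, -0.2, 0.3]
grip_width: 80.3
time: 5.05
tool_pos: [463.9, -122.3, 4.5]
tcp_rot: [-3.14, 0.001, -2.827]
contact_force: [-0.5, 0.2, 6.8]
grip_width: 56.5
```

The grip closed at 56.5 mm, across the flats. I lift and carry it over behind the middle jar, from where the wrist camera sees all three mouths.

```bash
python3 -m handwheel '[{"claw":40,"dx":0,"dy":0,"dz":-20,"rx":0,"ry":0,"rz":0},{"claw":40,"dx":0,"dy":0,"dz":-45,"rx":0,"ry":0,"rz":0},{"claw":40,"dx":0,"dy":0,"dz":-50,"rx":0,"ry":0,"rz":0},{"claw":40,"dx":0,"dy":0,"dz":-50,"rx":0,"ry":0,"rz":0},{"claw":40,"dx":0,"dy":0,"dz":-50,"rx":0,"ry":0,"rz":0},{"claw":40,"dx":-45,"dy":13,"dz":0,"rx":0,"ry":0,"rz":0},{"claw":40,"dx":-45,"dy":13,"dz":0,"rx":0,"ry":0,"rz":0},{"claw":40,"dx":-45,"dy":13,"dz":0,"rx":0,"ry":0,"rz":0},{"claw":40,"dx":-45,"dy":13,"dz":0,"rx":0,"ry":0,"rz":0},{"claw":40,"dx":-45,"dy":13,"dz":0,"rx":0,"ry":0,"rz":0}]'
python3 -m handwheel '[{"claw":40,"dx":0,"dy":0,"dz":0,"rx":0,"ry":0,"rz":0},{"claw":40,"dx":0,"dy":0,"dz":0,"rx":0,"ry":0,"rz":0}]'
python3 - <<'E'
from h import *
from plant import bot
o=bot.get_obs(); c=bot.capture("wrist"); print(o["joint_positions"],o["tool_pos"],o["tcp_rot"],o["contact_force"],o["grip_width"])
np.savez("w3.npz",frame=c["frame"],K=c["camera_matrix"],V=wview(o,c)); cv2.imwrite("pics/w3.png",c["frame"][:,:,::-1])
E
```

```text
time: 6.05
tool_pos: [658.0, 10.8, 218.2]
tcp_rot: [3.141, -0.001, -2.826]
contact_force: [0.4, -0.4, -1.9]
grip_width: 56.5
time: 6.25
tool_pos: [656.9, 10.3, 216.9]
tcp_rot: [3.141, -0.003, -2.825]
contact_force: [0.0, 0.0, -1.8]
grip_width: 56.4
[-1.00748012e-01  6.00278735e-01  1.12833570e+00 -4.05196415e-04
  1.41596271e+00 -1.98825152e+00] [656.92589329  10.25257361 216.94414239] [ 3.14074843e+00 -2.89043961e-03 -2.82482116e+00] [ 1.52613908e-03  5.22714098e-03 -1.80263842e+00] 56.41628477180023
```

View pics/w3.png

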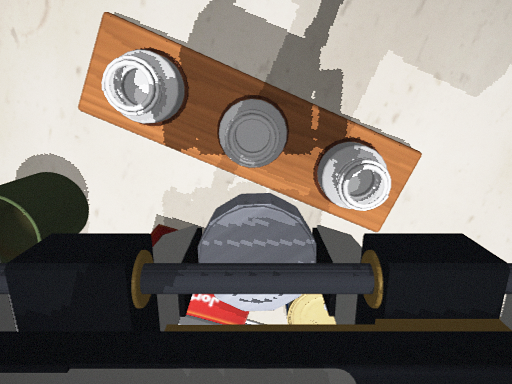

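The view shows the three mouths: left jar at (362,185), middle in shade at (253,132), right at (135,85); the lid held at (257,250). I fit circles to the rims.

```bash
python3 - <<'E'
from h import *
w=np.load("w3.npz"); f,K,V=w["frame"],w["K"],w["V"]
hsv=cv2.cvtColor(f,cv2.COLOR_RGB2HSV)
m=cv2.inRange(hsv,(4,120,40),(20,255,255)); m[232:]=0
m=cv2.morphologyEx(m,cv2.MORPH_CLOSE,np.ones((5,5)))
cs,_=cv2.findContours(m,cv2.RETR_EXTERNAL,cv2.CHAIN_APPROX_NONE); h=cv2.convexHull(max(cs,key=cv2.contourArea))
P=np.array([cast(p,K,V,30)[:2] for p in h[:,0,:].astype(float)],np.float32); r=cv2.minAreaRect(P); print("holder rect",r)
g=cv2.resize(cv2.cvtColor(f,cv2.COLOR_RGB2GRAY),None,fx=3,fy=3,interpolation=cv2.INTER_CUBIC)
out=cv2.resize(f[:,:,::-1],None,fx=3,fy=3,interpolation=cv2.INTER_CUBIC)
C=np.array(r[0]); 
pr=lambda X:(lambda p:p[:2]/p[2])(K@(V@np.append(X,1))[:3])
for n,s in (("left",1),("mid",0),("right",-1)):
    X=np.array([C[0]+110*s*.083,C[1]+110*s*.9966,90]); p=pr(X); d=(V@np.append(X,1))[2]; R=20.5*K[0,0]/d
    x0,y0=(p*3).astype(int)-110; x0,y0=max(x0,0),max(y0,0)
    roi=cv2.GaussianBlur(g[y0:y0+220,x0:x0+220],(0,0),2)
    k=cv2.HoughCircles(roi,cv2.HOUGH_GRADIENT_ALT,1.5,4,param1=80,param2=0.5,minRadius=int(3*R*.6),maxRadius=int(3*R*1.25))
    print(n,"pred",np.round(p,1),np.round(X,1),"R",round(R,1))
    if k is not None:
        for c in k.reshape(-1,3)[:6]:
            q=((c[:2]+[x0,y0])-1)/3; print("   ",np.round(q,1),round(c[2]/3*d/K[0,0],1),np.round(cast(q,K,V,90),1))
    t=np.linspace(0,2*np.pi,60); e=np.array([pr(X+[20.5*np.cos(a),20.5*np.sin(a),0]) for a in t])*3+1
    cv2.polylines(out,[e.astype(int)],True,(0,255,0),1)
cv2.imwrite("pics/ov.png",cv2.resize(out[90:690,200:1320],(800,428)))
E
```

```text
holder rect ((618.871337890625, -6.0923309326171875), (345.1669921875, 98.2628402709961), 85.12458038330078)
left pred [366.1 185.8] [628.  103.5  90. ] R 23.0
    [364.5 183.7] 22.9 [626.6 101.4  90. ]
    [364.  186.7] 20.1 [629.3 102.1  90. ]
    [355.  178.7] 14.6 [625.   91.6  90. ]
    [357.5 190.7] 23.2 [634.5  98.   90. ]
    [365.5 188.7] 17.0 [630.6 104.1  90. ]
    [354.5 176.7] 18.9 [623.5  90.5  90. ]
mid pred [252.4 137.6] [618.9  -6.1  90. ] R 23.9
    [251.3 136.8] 22.4 [618.5  -7.1  90. ]
    [251.3 136.8] 15.5 [618.5  -7.1  90. ]
    [251.3 136.8] 19.1 [618.5  -7.1  90. ]
    [243.3 126.3] 23.4 [612.2 -16.3  90. ]
right pred [128.9  85.3] [ 609.7 -115.7   90. ] R 24.9
    [131.7  86. ] 23.1 [ 609.6 -113.5   90. ]
    [131.7  86. ] 19.3 [ 609.6 -113.5   90. ]
    [134.2  79. ] 23.3 [ 603.6 -112.7   90. ]
    [134.2  79. ] 18.5 [ 603.6 -112.7   90. ]
    [140.2  90.5] 18.0 [ 610.9 -106.    90. ]
    [141.7  85.5] 23.1 [ 606.6 -105.7   90. ]
```

View pics/ov.png

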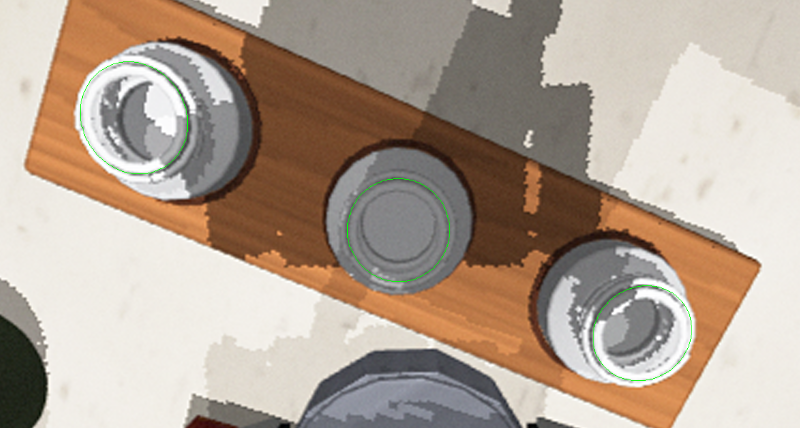

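Rim fits agree with the holder rectangle to about 2 mm: middle (618.6,-6.6), left (628.2,103), right (609.3,-116). I try the middle jar first.

```bash
python3 -m handwheel '[{"claw":40,"dx":20.8,"dy":-2,"dz":0,"rx":0,"ry":0,"rz":0},{"claw":40,"dx":20.8,"dy":-2.1,"dz":0,"rx":0,"ry":0,"rz":0},{"claw":40,"dx":0,"dy":0,"dz":30,"rx":0,"ry":0,"rz":0},{"claw":40,"dx":0,"dy":0,"dz":35,"rx":0,"ry":0,"rz":0},{"claw":40,"dx":0,"dy":0,"dz":35,"rx":0,"ry":0,"rz":0},{"claw":40,"dx":0,"dy":0,"dz":12,"rx":0,"ry":0,"rz":0},{"claw":40,"dx":0,"dy":0,"dz":0,"rx":0,"ry":0,"rz":0},{"claw":40,"dx":0,"dy":0,"dz":0,"rx":0,"ry":0,"rz":0}]'
python3 -m handwheel '[{"claw":40,"dx":0,"dy":0,"dz":2,"rx":0,"ry":0,"rz":0},{"claw":40,"dx":0,"dy":0,"dz":2,"rx":0,"ry":0,"rz":0},{"claw":40,"dx":0,"dy":0,"dz":2,"rx":0,"ry":0,"rz":0}]'
python3 -m handwheel '[{"claw":40,"dx":0,"dy":0,"dz":2,"rx":0,"ry":0,"rz":0},{"claw":40,"dx":0,"dy":0,"dz":2,"rx":0,"ry":0,"rz":0},{"claw":40,"dx":0,"dy":0,"dz":0,"rx":0,"ry":0,"rz":0}]'
```

```text
time: 7.1
tool_pos: [619.6, -7.9, 108.5]
tcp_rot: [-3.14, 0.002, -2.827]
contact_force: [-0.2, -1.4, -0.8]
grip_width: 56.6
time: 7.4
tool_pos: [619.3, -7.4, 101.5]
tcp_rot: [-3.141, 0.001, -2.826]
contact_force: [0.6, 0.0, -1.1]
grip_width: 56.6
time: 7.7
tool_pos: [618.7, -7.3, 96.3]
tcp_rot: [3.141, -0.001, -2.826]
contact_force: [0.5, -0.1, -2.3]
grip_width: 56.6
```

```bash
for i in 1; do python3 -m handwheel '[{"claw":40,"dx":0,"dy":0,"dz":1.5,"rx":0,"ry":0,"rz":0},{"claw":40,"dx":0,"dy":0,"dz":1.5,"rx":0,"ry":0,"rz":0},{"claw":40,"dx":0,"dy":0,"dz":0,"rx":0,"ry":0,"rz":0}]'; done
python3 -m handwheel '[{"claw":40,"dx":0,"dy":0,"dz":1.5,"rx":0,"ry":0,"rz":0},{"claw":40,"dx":0,"dy":0,"dz":1.5,"rx":0,"ry":0,"rz":0},{"claw":40,"dx":0,"dy":0,"dz":0,"rx":0,"ry":0,"rz":0}]'
```

```text
time: 8.0
tool_pos: [618.7, -7.4, 93.4]
tcp_rot: [3.142, -0.0, -2.826]
contact_force: [-0.3, 0.4, -1.7]
grip_width: 56.1
time: 8.3
tool_pos: [618.7, -7.3, 90.4]
tcp_rot: [3.141, -0.0, -2.826]
contact_force: [-0.5, -0.8, -1.8]
grip_width: 56.5
```

```bash
python3 -m handwheel '[{"claw":40,"dx":0,"dy":0,"dz":1,"rx":0,"ry":0,"rz":0},{"claw":40,"dx":0,"dy":0,"dz":1,"rx":0,"ry":0,"rz":0},{"claw":40,"dx":0,"dy":0,"dz":0,"rx":0,"ry":0,"rz":0}]'
python3 -m handwheel '[{"claw":40,"dx":0,"dy":0,"dz":1,"rx":0,"ry":0,"rz":0},{"claw":40,"dx":0,"dy":0,"dz":0.5,"rx":0,"ry":0,"rz":0},{"claw":40,"dx":0,"dy":0,"dz":0,"rx":0,"ry":0,"rz":0}]'
```

```text
time: 8.6
tool_pos: [618.8, -7.4, 88.5]
tcp_rot: [3.142, -0.0, -2.826]
contact_force: [1.2, -0.3, -2.8]
grip_width: 56.8
time: 8.9
tool_pos: [618.8, -7.4, 87.1]
tcp_rot: [3.142, -0.0, -2.826]
contact_force: [0.7, 0.3, -2.3]
grip_width: 56.6
```

```bash
python3 -m handwheel '[{"claw":40,"dx":0,"dy":0,"dz":0.7,"rx":0,"ry":0,"rz":0},{"claw":40,"dx":0,"dy":0,"dz":0.7,"rx":0,"ry":0,"rz":0},{"claw":40,"dx":0,"dy":0,"dz":0,"rx":0,"ry":0,"rz":0}]'
python3 -m handwheel '[{"claw":40,"dx":0,"dy":0,"dz":0.7,"rx":0,"ry":0,"rz":0},{"claw":40,"dx":0,"dy":0,"dz":0.7,"rx":0,"ry":0,"rz":0},{"claw":40,"dx":0,"dy":0,"dz":0,"rx":0,"ry":0,"rz":0}]'
```

```text
time: 9.2
tool_pos: [618.9, -7.4, 85.8]
tcp_rot: [-3.141, 0.0, -2.826]
contact_force: [0.2, 0.4, -1.1]
grip_width: 56.7
time: 9.5
tool_pos: [619.2, -7.4, 85.2]
tcp_rot: [-3.141, 0.001, -2.826]
contact_force: [-1.2, 0.3, 4.3]
grip_width: 56.5
```

Contact at TCP z ≈ 85.5, i.e. about 6 mm above home by the grip height: promising. I turn clockwise, feeding down at the thread's pace.

```bash
python3 -m handwheel '[{"claw":40,"dx":0,"dy":0,"dz":0.5,"rx":0,"ry":0,"rz":0.14},{"claw":40,"dx":0,"dy":0,"dz":0.5,"rx":0,"ry":0,"rz":0.14},{"claw":40,"dx":0,"dy":0,"dz":0.5,"rx":0,"ry":0,"rz":0.14},{"claw":40,"dx":0,"dy":0,"dz":0,"rx":0,"ry":0,"rz":0}]'; python3 -c "
from plant import bot;o=bot.get_obs();print(o['moment'],o['joint_positions'])"
```

```text
time: 9.9
tool_pos: [618.6, -7.7, 83.3]
tcp_rot: [-3.141, -0.0, 3.035]
contact_force: [-3.3, -2.3, 4.6]
grip_width: 56.6
[-0.23965088  0.42386973 -0.11600421] [-1.36003325e-01  6.47008725e-01  1.43238155e+00 -7.18043046e-04
  1.06258561e+00 -1.60013235e+00]
```

It follows the thread (down 1.9 mm for 0.42 rad, force steady). I carry on.

```bash
python3 -m handwheel '[{"claw":40,"dx":0,"dy":0,"dz":0.53,"rx":0,"ry":0,"rz":0.14},{"claw":40,"dx":0,"dy":0,"dz":0.53,"rx":0,"ry":0,"rz":0.14},{"claw":40,"dx":0,"dy":0,"dz":0.53,"rx":0,"ry":0,"rz":0.14},{"claw":40,"dx":0,"dy":0,"dz":0,"rx":0,"ry":0,"rz":0}]'; python3 -m handwheel '[{"claw":40,"dx":0,"dy":0,"dz":0.53,"rx":0,"ry":0,"rz":0.14},{"claw":40,"dx":0,"dy":0,"dz":0.53,"rx":0,"ry":0,"rz":0.14},{"claw":40,"dx":0,"dy":0,"dz":0,"rx":0,"ry":0,"rz":0}]';python3 -c "
from plant import bot;o=bot.get_obs();print(o['moment'],o['joint_positions'])"
```

```text
time: 10.3
tool_pos: [618.3, -7.4, 81.6]
tcp_rot: [-3.141, -0.001, 2.617]
contact_force: [-3.8, -0.6, 5.6]
grip_width: 56.8
time: 10.6
tool_pos: [618.0, -6.8, 80.5]
tcp_rot: [-3.141, -0.002, 2.337]
contact_force: [-4.8, 1.0, 5.3]
grip_width: 56.6
[ 0.27409283  0.75433251 -0.20209222] [-1.35308680e-01  6.49935152e-01  1.43540990e+00  7.10290758e-04
  1.05807391e+00 -9.01696973e-01]
```

```bash
python3 -m handwheel '[{"claw":40,"dx":0,"dy":0,"dz":0.5,"rx":0,"ry":0,"rz":0.14},{"claw":40,"dx":0,"dy":0,"dz":0.5,"rx":0,"ry":0,"rz":0.14},{"claw":40,"dx":0,"dy":0,"dz":0,"rx":0,"ry":0,"rz":0}]'; python3 -m handwheel '[{"claw":40,"dx":0,"dy":0,"dz":0.5,"rx":0,"ry":0,"rz":0.14},{"claw":40,"dx":0,"dy":0,"dz":0.5,"rx":0,"ry":0,"rz":0.14},{"claw":40,"dx":0,"dy":0,"dz":0,"rx":0,"ry":0,"rz":0}]';python3 -c "
from plant import bot;o=bot.get_obs();print(o['moment'],o['joint_positions'])"
```

```text
time: 10.9
tool_pos: [618.4, -6.4, 79.7]
tcp_rot: [3.142, -0.002, 2.057]
contact_force: [-2.9, 3.0, 5.2]
grip_width: 56.9
time: 11.2
tool_pos: [619.5, -6.7, 79.5]
tcp_rot: [3.139, -0.0, 1.777]
contact_force: [-1.5, 3.3, 7.8]
grip_width: 56.5
[ 0.39080622  0.27612097 -0.01754508] [-1.34921320e-01  6.51558762e-01  1.43554015e+00  1.19684409e-03
  1.05257372e+00 -3.41800838e-01]
```

```bash
python3 -m handwheel '[{"claw":40,"dx":0,"dy":0,"dz":0.2,"rx":0,"ry":0,"rz":0.14},{"claw":40,"dx":0,"dy":0,"dz":0.2,"rx":0,"ry":0,"rz":0.14},{"claw":40,"dx":0,"dy":0,"dz":0,"rx":0,"ry":0,"rz":0}]';python3 -c "
from plant import bot;o=bot.get_obs();print(o['moment'],o['joint_positions'])"; python3 -m handwheel '[{"claw":40,"dx":0,"dy":0,"dz":0.2,"rx":0,"ry":0,"rz":0.14},{"claw":40,"dx":0,"dy":0,"dz":0.2,"rx":0,"ry":0,"rz":0.14},{"claw":40,"dx":0,"dy":0,"dz":0,"rx":0,"ry":0,"rz":0}]';python3 -c "
from plant import bot;o=bot.get_obs();print(o['moment'],o['joint_positions'])"
```

```text
time: 11.5
tool_pos: [619.9, -6.7, 79.5]
tcp_rot: [3.139, -0.001, 1.497]
contact_force: [-1.3, 2.5, 10.2]
grip_width: 56.7
[ 0.3972233   0.31034656 -0.12227724] [-1.34829112e-01  6.51686401e-01  1.43534222e+00  1.20755513e-03
  1.05159197e+00 -6.18463636e-02]
time: 11.8
tool_pos: [620.2, -6.7, 79.5]
tcp_rot: [3.138, -0.002, 1.217]
contact_force: [-0.9, 2.2, 10.9]
grip_width: 56.4
[ 0.45483811  0.30745745 -0.08517056] [-1.34895728e-01  6.51776018e-01  1.43517889e+00  1.29900816e-03
  1.05071226e+00  2.18203277e-01]
```

Height stopped at 79.5, the expected home height, force rising slightly. I turn on to feel the tightening.

```bash
python3 -m handwheel '[{"claw":40,"dx":0,"dy":0,"dz":0,"rx":0,"ry":0,"rz":0.14},{"claw":40,"dx":0,"dy":0,"dz":0,"rx":0,"ry":0,"rz":0.14},{"claw":40,"dx":0,"dy":0,"dz":0,"rx":0,"ry":0,"rz":0}]';python3 -c "
from plant import bot;o=bot.get_obs();print(o['moment'],o['joint_positions'])
from h import *
c=bot.capture('wrist'); cv2.imwrite('pics/w4.png',c['frame'][:,:,::-1])"
```

```text
time: 12.1
tool_pos: [620.9, -6.7, 79.5]
tcp_rot: [3.137, -0.004, 0.937]
contact_force: [1.3, 2.6, 8.9]
grip_width: 56.8
[ 0.40260798 -0.10788382 -0.16899664] [-0.13474832  0.65206121  1.43460935  0.00150681  1.04940847  0.49816427]
```

View pics/w4.png

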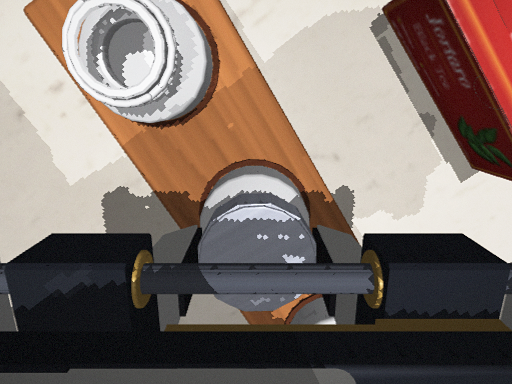

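The lid is held on the middle jar at (257,255), the right jar at (125,55); the lid looks as far from the camera as before, so it has not slid in the pads. As torque did not rise, I test by a gentle pull upward whether the thread holds.

```bash
python3 -m handwheel '[{"claw":40,"dx":0,"dy":0,"dz":-1.2,"rx":0,"ry":0,"rz":0},{"claw":40,"dx":0,"dy":0,"dz":-1.2,"rx":0,"ry":0,"rz":0},{"claw":40,"dx":0,"dy":0,"dz":0,"rx":0,"ry":0,"rz":0}]';python3 -m handwheel '[{"claw":40,"dx":0,"dy":0,"dz":-1,"rx":0,"ry":0,"rz":0},{"claw":40,"dx":0,"dy":0,"dz":0,"rx":0,"ry":0,"rz":0},{"claw":40,"dx":0,"dy":0,"dz":0,"rx":0,"ry":0,"rz":0}]';python3 -c "
from plant import bot;o=bot.get_obs();print(o['moment'],o['tau'])"
```

```text
time: 12.45
tool_pos: [620.9, -6.9, 79.6]
tcp_rot: [3.138, -0.003, 0.94]
contact_force: [8.0, 2.3, -5.0]
grip_width: 56.7
time: 12.75
tool_pos: [620.9, -7.0, 79.6]
tcp_rot: [3.139, -0.003, 0.94]
contact_force: [10.4, 0.7, -10.9]
grip_width: 56.7
[ 0.16565847 -1.64274696  0.01383461] [-9.30992570e-01 -6.05797863e+01 -1.96882474e+01 -6.39504064e-01
  2.91029289e+00  7.20482552e-03]
```

The thread holds (no rise under an 11 N pull): this jar fits. I take the pull off and turn a bit more in single rows, watching opening and torque.

```bash
python3 -m handwheel '[{"claw":40,"dx":0,"dy":0,"dz":1.5,"rx":0,"ry":0,"rz":0},{"claw":40,"dx":0,"dy":0,"dz":1.5,"rx":0,"ry":0,"rz":0}]'; Q="from plant import bot;o=bot.get_obs();print('M',o['moment'].round(2),'t6',o['tau'][5].round(3),'q6',o['joint_positions'][5].round(3))"
python3 -m handwheel '[{"claw":40,"dx":0,"dy":0,"dz":0,"rx":0,"ry":0,"rz":0.13}]'|tr '\n' ' '; python3 -c "$Q"
python3 -m handwheel '[{"claw":40,"dx":0,"dy":0,"dz":0,"rx":0,"ry":0,"rz":0.13}]'|tr '\n' ' '; python3 -c "$Q"
python3 -m handwheel '[{"claw":40,"dx":0,"dy":0,"dz":0,"rx":0,"ry":0,"rz":0.13}]'|tr '\n' ' '; python3 -c "$Q"
python3 -m handwheel '[{"claw":40,"dx":0,"dy":0,"dz":0,"rx":0,"ry":0,"rz":0.13}]'|tr '\n' ' '; python3 -c "$Q"
python3 -m handwheel '[{"claw":40,"dx":0,"dy":0,"dz":0,"rx":0,"ry":0,"rz":0}]'|tr '\n' ' '; python3 -c "$Q"
```

```text
time: 12.95
tool_pos: [620.9, -7.0, 79.4]
tcp_rot: [3.138, -0.003, 0.94]
contact_force: [-0.4, 2.1, 16.6]
grip_width: 56.7
time: 13.05 tool_pos: [620.8, -7.2, 79.5] tcp_rot: [3.138, -0.003, 0.81] contact_force: [2.2, 0.3, 8.0] grip_width: 56.6 M [ 0.11 -0.2   0.75] t6 -2.188 q6 0.625
time: 13.15 tool_pos: [620.8, -7.4, 79.5] tcp_rot: [3.138, -0.003, 0.678] contact_force: [3.7, 0.3, 7.7] grip_width: 56.7 M [ 0.04 -0.48  1.1 ] t6 -0.575 q6 0.758
time: 13.25 tool_pos: [620.3, -7.5, 79.5] tcp_rot: [3.138, -0.003, 0.548] contact_force: [-2.1, -0.5, 9.3] grip_width: 56.8 M [-0.03  0.24  1.2 ] t6 -0.546 q6 0.888
time: 13.35 tool_pos: [620.2, -7.6, 79.6] tcp_rot: [3.139, -0.003, 0.418] contact_force: [-2.3, -0.5, 10.5] grip_width: 56.7 M [-0.17  0.28  0.61] t6 -1.038 q6 1.018
time: 13.45 tool_pos: [620.5, -7.8, 79.6] tcp_rot: [3.139, -0.004, 0.416] contact_force: [1.5, -1.2, 8.1] grip_width: 56.5 M [-0.25 -0.2  -0.53] t6 0.516 q6 1.019
```

Turning torque now reaches about 1.2 N m at constant height: it is tight. I release, rise, and look.

```bash
python3 -m handwheel '[{"claw":85,"dx":0,"dy":0,"dz":-1,"rx":0,"ry":0,"rz":0},{"claw":85,"dx":0,"dy":0,"dz":0,"rx":0,"ry":0,"rz":0},{"claw":85,"dx":0,"dy":0,"dz":0,"rx":0,"ry":0,"rz":0},{"claw":85,"dx":0,"dy":0,"dz":0,"rx":0,"ry":0,"rz":0},{"claw":85,"dx":0,"dy":0,"dz":0,"rx":0,"ry":0,"rz":0}]'
python3 -m handwheel '[{"claw":85,"dx":0,"dy":0,"dz":-10,"rx":0,"ry":0,"rz":0},{"claw":85,"dx":0,"dy":0,"dz":-25,"rx":0,"ry":0,"rz":0},{"claw":85,"dx":0,"dy":0,"dz":-35,"rx":0,"ry":0,"rz":0},{"claw":85,"dx":0,"dy":0,"dz":-35,"rx":0,"ry":0,"rz":0},{"claw":85,"dx":0,"dy":0,"dz":-10,"rx":0,"ry":0,"rz":0},{"claw":85,"dx":0,"dy":0,"dz":0,"rx":0,"ry":0,"rz":0},{"claw":85,"dx":0,"dy":0,"dz":0,"rx":0,"ry":0,"rz":0}]'
python3 - <<'E'
from h import *
from plant import bot
o=bot.get_obs(); c=bot.capture("wrist"); print(o["tool_pos"],o["tcp_rot"])
np.savez("w5.npz",frame=c["frame"],K=c["camera_matrix"],V=wview(o,c)); cv2.imwrite("pics/w5.png",c["frame"][:,:,::-1])
E
```

```text
time: 13.95
tool_pos: [618.7, -7.3, 78.5]
tcp_rot: [-3.141, 0.001, 0.417]
contact_force: [0.7, -0.3, -0.0]
grip_width: 84.3
time: 14.65
tool_pos: [618.2, -7.3, 192.9]
tcp_rot: [-3.141, 0.001, 0.417]
contact_force: [0.6, -0.2, -0.9]
grip_width: 85.1
[618.22513403  -7.26012251 192.85611212] [-3.14078969e+00  1.44926314e-03  4.16871749e-01]
```

View pics/w5.png

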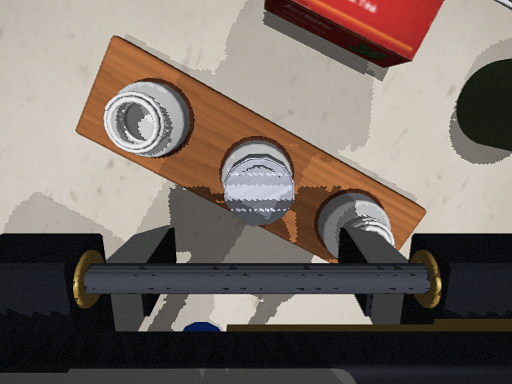

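The lid sits on the middle jar, centred about (258,188), looks level; the left mouth is hidden by the finger, the right jar at (140,120). I check its height by touching the top with the closed fingers (home: top at 95 mm).

```bash
python3 -m handwheel '[{"claw":0,"dx":0,"dy":0,"dz":0,"rx":0,"ry":0,"rz":0},{"claw":0,"dx":0,"dy":0,"dz":0,"rx":0,"ry":0,"rz":0},{"claw":0,"dx":0,"dy":0,"dz":0,"rx":0,"ry":0,"rz":0},{"claw":0,"dx":0,"dy":0,"dz":0,"rx":0,"ry":0,"rz":0},{"claw":0,"dx":0,"dy":0,"dz":20,"rx":0,"ry":0,"rz":0},{"claw":0,"dx":0,"dy":0,"dz":30,"rx":0,"ry":0,"rz":0},{"claw":0,"dx":0,"dy":0,"dz":25,"rx":0,"ry":0,"rz":0},{"claw":0,"dx":0,"dy":0,"dz":15,"rx":0,"ry":0,"rz":0},{"claw":0,"dx":0,"dy":0,"dz":0,"rx":0,"ry":0,"rz":0},{"claw":0,"dx":0,"dy":0,"dz":0,"rx":0,"ry":0,"rz":0}]'
python3 -m handwheel '[{"claw":0,"dx":0,"dy":0,"dz":1.5,"rx":0,"ry":0,"rz":0},{"claw":0,"dx":0,"dy":0,"dz":1.5,"rx":0,"ry":0,"rz":0},{"claw":0,"dx":0,"dy":0,"dz":1,"rx":0,"ry":0,"rz":0},{"claw":0,"dx":0,"dy":0,"dz":0,"rx":0,"ry":0,"rz":0}]'
python3 -m handwheel '[{"claw":0,"dx":0,"dy":0,"dz":1,"rx":0,"ry":0,"rz":0},{"claw":0,"dx":0,"dy":0,"dz":1,"rx":0,"ry":0,"rz":0},{"claw":0,"dx":0,"dy":0,"dz":0,"rx":0,"ry":0,"rz":0}]'
```

```text
time: 15.7
tool_pos: [619.2, -7.4, 104.2]
tcp_rot: [3.141, -0.0, 0.417]
contact_force: [0.8, -0.6, 0.2]
grip_width: 9.6
time: 16.1
tool_pos: [618.9, -7.4, 100.1]
tcp_rot: [3.141, -0.0, 0.417]
contact_force: [-0.0, 1.8, 0.2]
grip_width: 0.4
time: 16.4
tool_pos: [618.7, -7.3, 97.7]
tcp_rot: [-3.141, 0.0, 0.417]
contact_force: [-0.5, 0.2, 0.8]
grip_width: 0.2
```

```bash
python3 -m handwheel '[{"claw":0,"dx":0,"dy":0,"dz":1,"rx":0,"ry":0,"rz":0},{"claw":0,"dx":0,"dy":0,"dz":0.7,"rx":0,"ry":0,"rz":0},{"claw":0,"dx":0,"dy":0,"dz":0,"rx":0,"ry":0,"rz":0}]'
python3 -m handwheel '[{"claw":0,"dx":0,"dy":0,"dz":0.8,"rx":0,"ry":0,"rz":0},{"claw":0,"dx":0,"dy":0,"dz":0.8,"rx":0,"ry":0,"rz":0},{"claw":0,"dx":0,"dy":0,"dz":0,"rx":0,"ry":0,"rz":0}]'
```

```text
time: 16.7
tool_pos: [618.8, -7.3, 96.0]
tcp_rot: [-3.142, 0.0, 0.417]
contact_force: [0.0, 0.5, -0.1]
grip_width: 0.8
time: 17.0
tool_pos: [619.0, -7.4, 95.4]
tcp_rot: [3.141, -0.001, 0.417]
contact_force: [-2.2, 0.2, 5.2]
grip_width: 0.3
```

Contact at about 95.4 mm: the lid is home. I lift clear, take one last top view to check, then hand in.

```bash
python3 -m handwheel '[{"claw":0,"dx":0,"dy":0,"dz":-10,"rx":0,"ry":0,"rz":0},{"claw":0,"dx":0,"dy":0,"dz":-35,"rx":0,"ry":0,"rz":0},{"claw":0,"dx":0,"dy":0,"dz":-45,"rx":0,"ry":0,"rz":0},{"claw":0,"dx":0,"dy":0,"dz":-40,"rx":0,"ry":0,"rz":0},{"claw":0,"dx":0,"dy":0,"dz":0,"rx":0,"ry":0,"rz":0},{"claw":0,"dx":0,"dy":0,"dz":0,"rx":0,"ry":0,"rz":0},{"claw":0,"dx":0,"dy":0,"dz":0,"rx":0,"ry":0,"rz":0}]'
python3 - <<'E'
from h import *
from plant import bot
a=np.load("top0.npz")["frame"].astype(int); b=bot.capture("top")["frame"].astype(int)
for n,(u,v) in dict(salt=(127,160),tomato=(380,215),spice=(386,153)).items():
    print(n,"mean px change",np.abs(a-b)[v-14:v+15,u-14:u+15].mean().round(1))
w=np.load("w5.npz"); f,K,V=w["frame"],w["K"],w["V"]
g=cv2.GaussianBlur(cv2.resize(cv2.cvtColor(f,cv2.COLOR_RGB2GRAY)[140:240,205:315],None,fx=3,fy=3,interpolation=cv2.INTER_CUBIC),(0,0),2)
k=cv2.HoughCircles(g,cv2.HOUGH_GRADIENT_ALT,1.5,5,param1=80,param2=.4,minRadius=85,maxRadius=125)
if k is not None:
    for c in k.reshape(-1,3)[:3]: q=c[:2]/3+[205,140]; print("lid top",q,c[2]/3,cast(q,K,V,95).round(1))
o=bot.get_obs(); print(o["contact_force"],o["tool_pos"]); bot.close_job()
E
```

```text
time: 17.7
tool_pos: [618.2, -7.2, 223.4]
tcp_rot: [-3.14, 0.002, 0.417]
contact_force: [-0.3, -0.5, -0.2]
grip_width: 0.1
salt mean px change 8.2
tomato mean px change 8.7
spice mean px change 7.6
lid top [256.5 185. ] 39.14806 [623.5  -4.5  95. ]
lid top [257.5 193. ] 37.544018 [617.8  -8.   95. ]
lid top [257.5 193. ] 33.60719 [617.8  -8.   95. ]
[ 0.72486153  0.1093608  -0.35738669] [618.06564571  -7.27076713 223.01008813]
the job is handed in; nothing more can be done
```

The steel lid fits the middle jar, the first one I tried. It is screwed on there, released, and the job is handed in at about 18 s of the 72 s allowed.

**What the checks showed:**
- **Following the thread:** turned clockwise, the lid dropped about 6 mm at the thread's pace and stopped at the height expected for home.
- **Held by the thread:** an 11 N upward pull did not move it.
- **Tight:** for the first 0.84 rad after the height stopped, torque stayed low. It reached about 1.2 N m only in the last half radian, and by then the lid may have been slipping in the pads.
- **Height after release:** touching the top with closed fingers gave about 95.4 mm, against 95 mm for fully home.

**What is less certain:**
- **Centring:** circle fits to the lid's top gave two answers, 6 to 7 mm apart. The better one, (617.8, -8.0), is about 1.6 mm from the jar axis I measured. The other, (623.5, -4.5), I take to be a false fit to the lid's side wall.
- **Level:** I judged this only by eye in one wrist picture and from the lid being home on the thread.
- **Bystanders:** the arm kept clear of all three. The before-and-after comparison of the top pictures showed small, equal changes at each one, which fits image noise, but I did not measure their positions.
- **Rough first estimate:** my eye-read pixels from the top camera put the middle mouth about 11 mm off in x. I used the wrist camera's measurement instead.

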